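# Put the bench supply back on mains at the changeover switch

### The job

The mains is back, so take the bench off the generator: press the front edge of the clear cover on the changeover unit so that it springs open, move the red lever from the left (amber, generator) to its upright centre-off position and leave it there for about two seconds, then move it fully over to the right (green, mains). Finally swing the cover shut and press it so that it latches again, leaving the other things on the bench undisturbed.

Things in the scene. Friction and masses are not known exactly. Their poses are not given: they have to be found in the camera images.
- transfer_box: Changeover unit: grey enclosure bolted to the bench, 150 mm deep (its x), 190 wide (its y), top panel at z = 62 mm. Origin: centre of its underside; x runs from its front to its back (hinge side), y to its left, z up. Never moves in a run. Feet reach y = +-115 mm; two conduits behind it reach x = 121, z = 40 mm. On the panel a 14 mm high lamp each side: amber left, green right (y = +-75 mm).
- cover_hinge (a point): Middle of the cover's hinge line (along the unit's y), at x = 54, z = 67 mm in the unit's frame. The cover is a clear box, open below, walls 3 mm, 116 mm wide, with a 14 mm wide steel latch tongue inside its front wall. Shut, it spans 2 to 106 mm in front of this line, top 44 mm above it. Open, it leans back 10 degrees past upright: upper back edge 62 mm behind and 96 mm above this line; nothing stands behind it.
- cover (a joint): Opening angle of the clear cover (rad): 0 to 0.01 = shut and latched, 1.75 = open; stop at -0.062 (pushed in). Push-push latch: slowly (2 cm/s) push the front edge in 6 mm to the stop (2 to 3 N, then firm; up to 20 N is safe), let go: a damped spring lifts it open in 2 to 3 s. To shut: swing it down against the spring (1 to 2 N), slowly push to the stop, let go: it stays. Another push frees it again.
- cover_pad (a point): Middle of the black ribbed press strip (26 mm deep, 116 mm wide) on the cover's outer face along its front edge: 93 mm from the hinge line, 44 mm off it. Moves with the cover. Press here, down; then get out of the way of the rising edge. Its z axis is the outward normal of that face (up when shut, to the back when open), its x points to the hinge when shut.
- lever (a joint): Angle of the red lever under the cover (rad): -0.5 = left (amber, generator), 0 = upright, centre off, +0.5 = right (green, mains); stops at +-0.54. Positive swings to the right, about the unit's x. A spring ball detent holds each of the three positions: let go, it snaps to the nearest, changing over at about -0.25 and +0.25. At the grip it takes about 8 N to leave a position.
- lever_tip (a point): Top middle of the lever's red grip, 45 mm above the pivot; moves with the lever. The grip is 34 mm (along the unit's x) by 13 mm (across) by 24 mm tall below this point, on a flat stem and a 13 mm radius drum at the pivot.
- lever_pivot (a point): Middle of the lever's pivot line, fixed to the unit at x = 4, y = 0, z = 60 mm in its frame, just under the panel.
- grease_tin: Bystander: round tin, 78 mm wide and tall; origin at its underside.
- adjustable: Bystander: adjustable spanner lying flat, 42 x 200 x 12 mm; origin at its underside.
- file: Bystander: flat file with black handle lying on the bench, 27 x 300 x 27 mm; origin at its underside.

How it is judged:
On the way, in this order (a step that is already met when the one before it is completed fails the run):
1. the cover has been freed and stands open (beyond 1.3 rad) (value of joint cover above 1.3 rad), for 0.2 s.
2. the lever rests in centre off (within 0.15 rad) for 1.5 s, the cover open (value of joint lever between -0.15 and 0.15 rad and value of joint cover above 0.8 rad), for 1.5 s.
3. the lever is fully to the right (beyond 0.4 rad), the cover still open (value of joint lever above 0.4 rad and value of joint cover above 0.5 rad), for 0.2 s.
At the end, for the whole second after the job is handed in: The lever stands fully to the right (beyond 0.4 rad), and the cover is shut, latched and at rest (joint between -0.025 and 0.03 rad) (value of joint lever above 0.4 rad and value of joint cover between -0.025 and 0.03 rad and velocity of joint cover between -0.05 and 0.05 rad/s); the robot touches nothing.
It fails at once if a bystander is moved by more than 30 mm (distance of any of grease_tin, adjustable, file from where it was at the start of the episode above 0.03 m).
It also fails if it takes over 69 s, if anything falls off the work surface, if the arm or the gripper's body presses on something with over 40 N, if the wrist force passes 120 N, or if a joint passes its speed limit or range.

### The arm

A 7-joint arm with a two-finger parallel gripper is mounted at the origin on a cart in front of the work surface, level with it; the furniture and walls round the work are solid. World frame = base frame: x ahead of the robot, y to its left, z up, the work surface at z = 0. Lengths are in m, angles in rad, forces in N, time in s.
With the tool pointing down it reaches from about 0.425 to 1.025 m from the base axis. Payload 9.4 kg.
Tool frame: the origin (TCP) lies between the finger pads; the fingertips stand 19 mm ahead of it and the grasp point (between the pads) is the TCP (bot.tcp_to_tips is the distance from the TCP to the fingertips, in m); z points along the fingers, y is the direction in which the jaws open and shut (so a half turn about z gives the same grasp; the last joint's range is limited). The gripper opens to 93 mm and grips with 3 to 60 N. Pads are 15 mm wide; open, the fingers measure 128 mm over their backs; the gripper's body (75 mm by 188 mm) begins 65 mm behind the grasp point.
Start: joints at [-0.077, 0.599, -0.003, 1.599, 0.002, 0.943, -0.08], TCP at [0.725, -0, 0.238] pointing down, gripper open.
Joint ranges: [-2.57, 2.57], [-0.35, 1.97], [-1.29, 1.29], [0.11, 2.56], [-1.05, 4.19], [0.11, 1.86], [-2.63, 2.63]. Speed limits (rad/s): [2.22, 2.22, 3.01, 3.01, 3.14, 3.14, 3.14].

### API

Orientations are given as a unit quaternion [x, y, z, w].
In Python, from station import monitor, capture, camera_params, ticket, boxes_of, bot gives the robot as it stands. The module is installed in compiled form; this text tells all that it offers.
- The arm moves only by the tool play_rows, never from a script. Its argument "plan" is a list of rows, each an object with "xyz": the shift along the tool's x, y, z in mm, a list of three; "rotation": the turn, a rotation vector about the tool's x, y, z in rad, a list of three. A call has 1 to 5 rows; each row shifts and turns the commanded pose from where the row before left it, along the tool's axes as they then stand; what a row does not reach is not made up. A row lasts 1/10 s, in which the tool goes at most 50 mm and 8.59 degrees, less where a joint would pass 70% of its speed; a pose out of reach is approached as far as the arm can. A call is refused whole if a number of a shift passes 50 or a number of a turn 0.15, either way. A call with a gripper value outside its range is refused whole. "fingers" is the closure in counts, from 0 (fully open) to 255 (shut), set as the call begins (left out, the last holds). The fingers move at their own pace and stop on an object; the grip force is fixed at half the most. Time passes only in rows, so rows that do not move let the fingers close. It gives the time, the measured TCP pose, the force and the opening at its end, in the units of the state.
- monitor.get_state(): the state, without advancing time (a new reading comes with each control period).
- capture(name): name is "scene" or "side" or "wrist"; returns (picture, depth): 420x560x3 uint8, red, green, blue; 420x560 float32, m along the optical axis (not along the pixel's ray), 0 where there is no reading.
- camera_params(name): a dict with "K" (3x3 intrinsics, pixels), "R" (3x3) and "t" (3): a world point X has camera coordinates R X + t; the wrist camera has in their place "hand_eye" (4x4, takes a point from camera to tool coordinates, whose origin is the TCP and whose axes are the flange's). Camera axes: x right, y down, z forward; pixel columns grow to the right and rows downward; lengths in m; the calibration is good to about 2 mm. A picture is of the moment at which its call begins: read the wrist's pose just before it. camera_params takes no time and is no camera call.
- ticket.close_job(): hands the job in, once; it reports no verdict.
Trained networks look in the newest picture that a camera, given by its name, has taken for a name from the list of things; names that differ only in an ending like _2 or _b are one class to them, and where a whole thing is asked for, a point or a joint stands for the part that bears it (a point fixed in the world has none). Each returns a list of dicts, best first, with "confidence" (0 to 1); they miss things now and then, are a little off and sometimes report something else, mostly with a low value. They report only what shows in the picture. A call takes as long as a camera call.
- boxes_of(camera, name): "position" ([x, y, z] in m, in world coordinates, good to about 4 mm: the middle of the surface that is visible of it).
The state is a dict: "time_s": time; "joint_positions": joint angles; "joint_velocities": joint speeds; "joint_torque": joint torques, N m; "tool_pos": TCP position; "ee_rot": TCP orientation; "ft_force": force on the tool from outside, world axes, zero at the start; "moment": the same for the moment, N m; "width": finger opening in m.
Only numpy, scipy, OpenCV 4.12 (cv2) and the standard library are available. Lean on these libraries where they do the work, as an engineer would, in place of code of your own. Each camera call takes 0.05 s, during which the arm holds its last target.

## Working session

There is one attempt and no reset: what is moved stays moved. The work goes in short steps, Python scripts to look and compute and a tool call to move; the robot and the scene stay as the last step left them, time stands still between calls to the robot, and variables do not carry over. Pictures are saved under pics/ and viewed, and the job is handed in when it is done.

Besides the shell and the picture viewer there is one more tool, called after ">>>" as a command line: name --argument value ..., lists and objects as JSON in quotes. play_rows: Moves the arm, as the interface text tells. Its arguments: {"type":"object","properties":{"plan":{"type":"array","items":{"type":"object","properties":{"xyz":{"type":"array","items":{"type":"number"}},"rotation":{"type":"array","items":{"type":"number"}}}}},"fingers":{"type":"number"}},"required":["plan"]}

```bash
mkdir -p pics; ls; cat > h.py <<'E'
import numpy as np, cv2
from scipy.spatial.transform import Rotation as Ro
from station import monitor, capture, camera_params, ticket, boxes_of, bot
def save(n,p): cv2.imwrite('pics/'+n+'.png',cv2.cvtColor(p,cv2.COLOR_RGB2BGR))
def world(cam,u,v,z,T=None):
    c=camera_params(cam);K=np.array(c['K']);p=np.linalg.inv(K)@np.array([u,v,1.])*z
    if 'R' in c: return np.array(c['R']).T@(p-np.array(c['t']))
    return T[:3,:3]@(np.array(c['hand_eye'])@np.append(p,1))[:3]+T[:3,3]
def TT(s):
    T=np.eye(4);T[:3,:3]=Ro.from_quat(s['ee_rot']).as_matrix();T[:3,3]=s['tool_pos'];return T
E
python3 - <<'E'
from h import *
np.set_printoptions(precision=3,suppress=True)
s=monitor.get_state();print(s['time_s'],s['tool_pos'],s['ee_rot'],s['ft_force'],s['width'])
for c in ['scene','side']:
    p,d=capture(c);save(c+'0',p);np.savez(c+'0.npz',p=p,d=d)
    for n in ['transfer_box','cover_pad','lever_tip','grease_tin','adjustable','file']:
        print(c,n,[(np.round(b['position'],3),round(b['confidence'],2)) for b in boxes_of(c,n)[:2]])
print(monitor.get_state()['time_s'],Ro.from_quat(s['ee_rot']).as_matrix())
E
```

```text
pics
0.0 [0.725 0.    0.237] [ 0.707  0.707 -0.001 -0.   ] [ 0.9   -0.157  0.259] 0.09283603595781255
scene transfer_box [(array([ 0.579, -0.008,  0.065]), 0.57)]
scene cover_pad [(array([0.544, 0.007, 0.116]), 0.76)]
scene lever_tip []
scene grease_tin [(array([ 0.797, -0.141,  0.07 ]), 0.93)]
scene adjustable [(array([ 0.719, -0.296,  0.015]), 0.63)]
scene file [(array([ 0.546, -0.434,  0.011]), 0.72)]
side transfer_box [(array([ 0.767, -0.15 ,  0.065]), 0.72)]
side cover_pad [(array([ 0.523, -0.005,  0.112]), 0.72)]
side lever_tip []
side grease_tin [(array([ 0.77 , -0.15 ,  0.062]), 0.86)]
side adjustable [(array([ 0.72 , -0.351,  0.012]), 0.66)]
side file [(array([ 0.512, -0.436,  0.014]), 0.61)]
0.7 [[-0.     1.    -0.002]
 [ 1.     0.    -0.   ]
 [-0.    -0.002 -1.   ]]
```

View pics/scene0.png

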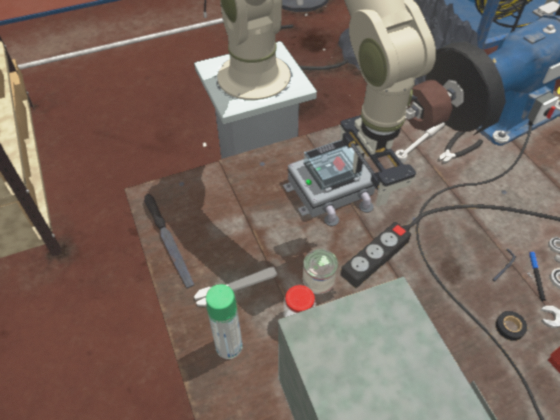

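View pics/side0.png

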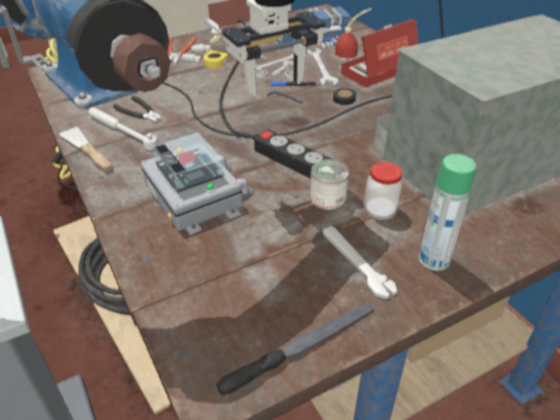

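```bash
python3 - <<'E'
from h import *
s=monitor.get_state();p,d=capture('wrist');save('w0',p);np.savez('w0.npz',p=p,d=d,T=TT(s))
print(camera_params('wrist'))
a=np.load('scene0.npz');q=a['p'][110:240,260:430];save('sc_z',cv2.resize(q,None,fx=4.5,fy=4.5,interpolation=cv2.INTER_CUBIC))
a=np.load('side0.npz');q=a['p'][120:250,130:270];save('si_z',cv2.resize(q,None,fx=4.5,fy=4.5,interpolation=cv2.INTER_CUBIC))
E
```

```text
{'K': array([[352.37352824,   0.        , 274.2234439 ],
       [  0.        , 352.37352824, 209.7312877 ],
       [  0.        ,   0.        ,   1.        ]]), 'hand_eye': array([[-4.47636401e-04, -9.53097979e-01, -3.02661595e-01,
         8.39179912e-02],
       [ 9.99999536e-01, -1.68560385e-04, -9.48193081e-04,
         5.36410070e-04],
       [ 8.52704155e-04, -3.02661879e-01,  9.53097613e-01,
        -1.46693497e-01],
       [ 0.00000000e+00,  0.00000000e+00,  0.00000000e+00,
         1.00000000e+00]])}
```

View pics/w0.png

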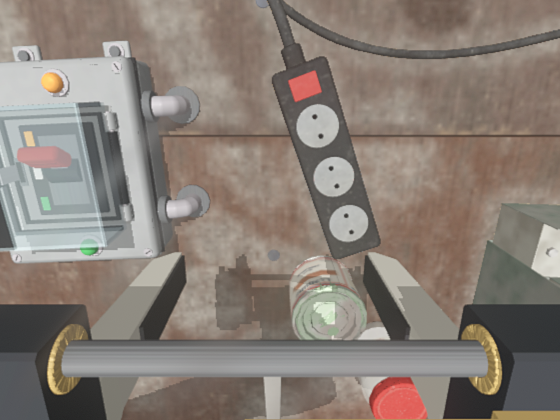

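View pics/sc_z.png

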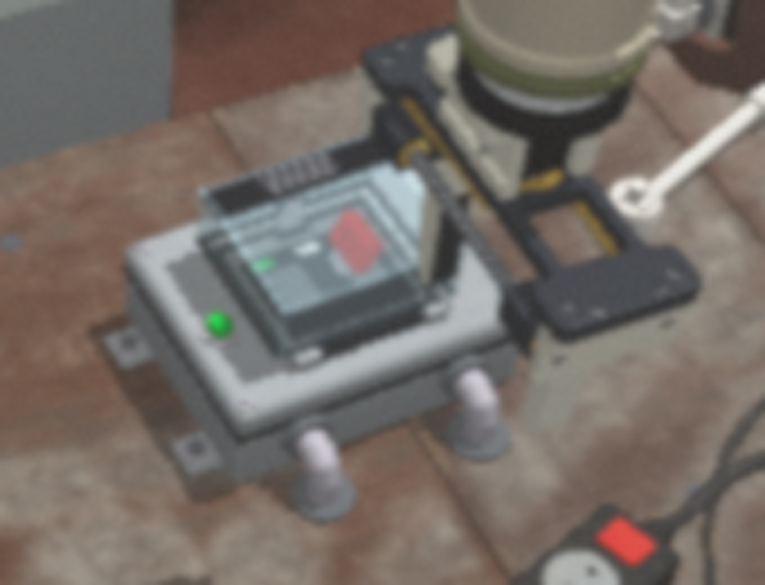

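View pics/si_z.png

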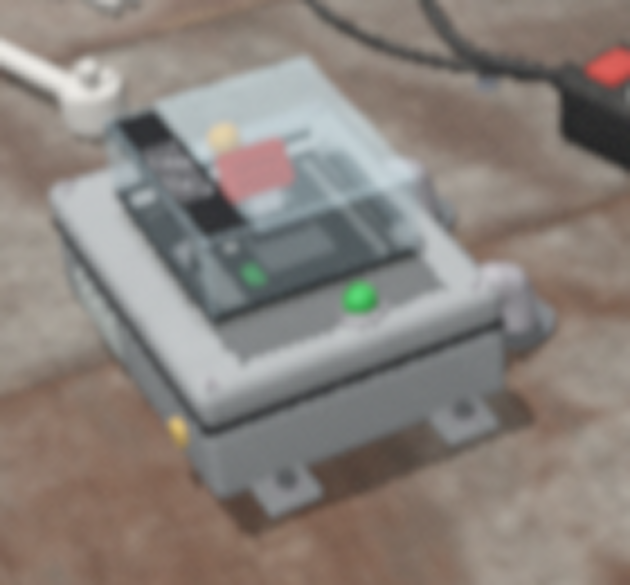

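```bash
cat > lamp.py <<'E'
from h import *
np.set_printoptions(precision=4,suppress=True)
def ray(cam,u,v,T=None):
    a=world(cam,u,v,0.01,T);b=world(cam,u,v,1.01,T);return a,(b-a)
def atz(cam,u,v,z,T=None):
    a,r=ray(cam,u,v,T);return a+r*(z-a[2])/r[2]
E
python3 - <<'E'
from lamp import *
a=np.load('w0.npz');T=a['T'];d=a['d']
for n,(u,v) in dict(amb=(53,83),grn=(89,246),cTR=(130,62),cBR=(155,258),panelmid=(143,200)).items():
    print(n,d[v,u],world('wrist',u,v,d[v,u],T),atz('wrist',u,v,.066,T))
a=np.load('side0.npz');d=a['d']
for n,(u,v) in dict(grn=(130+359/4.5,120+297/4.5),amb=(130+222/4.5,120+137/4.5),padF=(130+130/4.5,120+125/4.5)).items():
    print(n,d[round(v),round(u)],world('side',u,v,d[round(v),round(u)]),atz('side',u,v,.069))
a=np.load('scene0.npz');d=a['d']
u,v=260+218/4.5,110+323/4.5
print('grn sc',world('scene',u,v,d[round(v),round(u)]))
E
```

```text
amb 0.2914736 [0.5423 0.0957 0.0749] [0.537 0.096 0.066]
grn 0.2958904 [ 0.5697 -0.0346  0.1116] [ 0.5436 -0.0545  0.066 ]
cTR 0.0 [0.7255 0.0839 0.3843] [0.6046 0.1125 0.066 ]
cBR 0.42223498 [ 0.5822 -0.099  -0.0005] [ 0.607  -0.0674  0.066 ]
panelmid 0.33705637 [ 0.5997 -0.0092  0.0603] [ 0.6019 -0.0076  0.066 ]
grn 1.0755142 [ 0.5424 -0.0608  0.0733] [ 0.5443 -0.0555  0.069 ]
amb 1.1072857 [0.519  0.0347 0.1105] [0.5366 0.0949 0.069 ]
padF 1.1086954 [0.4839 0.0592 0.1144] [0.5008 0.1272 0.069 ]
grn sc [ 0.5477 -0.0572  0.0744]
```

>>> play_rows --plan '[{"xyz": [7,-45,0],"rotation": [0,0,0]},{"xyz": [7,-45,0],"rotation": [0,0,0]},{"xyz": [6,-35,0],"rotation": [0,0,0]},{"xyz": [0,0,0],"rotation": [0,0,-0.147]},{"xyz": [0,0,0],"rotation": [0,0,-0.147]}]' --fingers 255

```text
time_s: 1.25
tool_pos: [0.5991, 0.0204, 0.2383]
ee_rot: [0.593, 0.805, 0.0, 0.0]
ft_force: [0.3, -0.0, -0.2]
width: 0.0577
```

>>> play_rows --plan '[{"xyz": [0,0,0],"rotation": [0,0,-0.147]},{"xyz": [0,0,0],"rotation": [0,0,-0.147]},{"xyz": [0,0,0],"rotation": [0,0,-0.147]},{"xyz": [0,0,0],"rotation": [0,0,-0.147]},{"xyz": [0,0,0],"rotation": [0,0,-0.147]}]'

```text
time_s: 1.75
tool_pos: [0.6001, 0.0199, 0.2378]
ee_rot: [0.265, 0.964, 0.0, 0.0]
ft_force: [0.2, -0.9, -0.2]
width: 0.0177
```

>>> play_rows --plan '[{"xyz": [0,0,0],"rotation": [0,0,-0.147]},{"xyz": [0,0,0],"rotation": [0,0,-0.147]},{"xyz": [0,0,0],"rotation": [0,0,-0.147]},{"xyz": [0,0,0],"rotation": [0,0,-0.147]},{"xyz": [0,0,0],"rotation": [0,0,0]}]'

```text
time_s: 2.25
tool_pos: [0.6, 0.0197, 0.2376]
ee_rot: [-0.024, 1.0, 0.0, 0.0]
ft_force: [-0.2, -0.3, -0.4]
width: 0.0004
```

```bash
python3 - <<'E'
from lamp import *
s=monitor.get_state();T=TT(s);print(s['time_s'],T,s['joint_positions'],s['ft_force'])
p,d=capture('wrist');save('w1',p);np.savez('w1.npz',p=p,d=d,T=T)
for n in ['cover_pad','lever_tip','transfer_box']: print(n,[(np.round(b['position'],3),round(b['confidence'],2)) for b in boxes_of('wrist',n)[:2]])
E
```

```text
2.25 [[-0.9989 -0.0478  0.0001  0.6   ]
 [-0.0478  0.9989  0.0002  0.0197]
 [-0.0001  0.0002 -1.      0.2376]
 [ 0.      0.      0.      1.    ]] [ 0.1879  0.4835 -0.4544  1.8733  0.2757  0.8464  1.2131] [-0.1754 -0.3044 -0.4379]
cover_pad [(array([0.521, 0.025, 0.111]), 0.81)]
lever_tip []
transfer_box [(array([0.525, 0.02 , 0.111]), 0.59)]
```

View pics/w1.png

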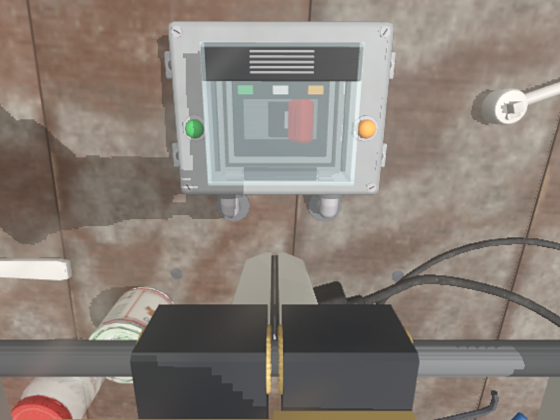

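```bash
python3 - <<'E'
from lamp import *
a=np.load('w1.npz');T=a['T'];d=a['d']
for n,(u,v,z) in dict(padTL=(204,44,.111),padTR=(361,45,.111),padBL=(206,80,.111),padBR=(359,81,.111),cTL=(169,24,.062),cTR=(394,23,.062),cBL=(183,193,.062),cBR=(378,193,.062),grn=(194,128,.07),amb=(367,128,.07),covBL=(207,184,.111),covBR=(355,184,.111),levTop=(301,100,.1),padc=(283,70,.11)).items():
    print(n,d[v,u],world('wrist',u,v,d[v,u],T),atz('wrist',u,v,z,T))
E
```

```text
padTL 0.24792883 [ 0.4819 -0.0364  0.1128] [ 0.4817 -0.0367  0.111 ]
padTR 0.24804199 [0.4773 0.074  0.1128] [0.477  0.0744 0.111 ]
padBL 0.25599578 [ 0.5056 -0.0354  0.1118] [ 0.5056 -0.0355  0.111 ]
padBR 0.25731924 [0.501  0.076  0.1106] [0.501  0.0759 0.111 ]
cTL 0.29185995 [ 0.4614 -0.0751  0.0597] [ 0.4618 -0.0745  0.062 ]
cTR 0.3455257 [ 0.44    0.1287 -0.0004] [0.4523 0.1102 0.062 ]
cBL 0.3974282 [ 0.6225 -0.0832 -0.0003] [ 0.6053 -0.0674  0.062 ]
cBR 0.39726743 [ 0.6121  0.1364 -0.0002] [0.5965 0.1167 0.062 ]
grn 0.30322462 [ 0.5435 -0.0531  0.074 ] [ 0.5439 -0.054   0.07  ]
amb 0.30167127 [0.5364 0.0952 0.0756] [0.5367 0.0967 0.07  ]
covBL 0.33151907 [ 0.5957 -0.0448  0.0609] [ 0.5834 -0.0356  0.111 ]
covBR 0.33214307 [0.5893 0.0944 0.0603] [0.5778 0.082  0.111 ]
levTop 0.2615205 [0.5162 0.0346 0.1104] [0.5162 0.0354 0.1   ]
padc 0.25416666 [0.4962 0.0201 0.1116] [0.4961 0.0202 0.11  ]
```

>>> play_rows --plan '[{"xyz": [45,2,0],"rotation": [0,0,0]},{"xyz": [45,2,15],"rotation": [0,0,0]},{"xyz": [19,1,30],"rotation": [0,0,0]},{"xyz": [0,0,35],"rotation": [0,0,0]},{"xyz": [0,0,12],"rotation": [0,0,0]}]'

```text
time_s: 2.95
tool_pos: [0.4895, 0.0198, 0.1439]
ee_rot: [-0.022, 1.0, -0.0, -0.001]
ft_force: [-0.5, -0.8, 0.1]
width: 0.0006
```

>>> play_rows --plan '[{"xyz": [0,0,4],"rotation": [0,0,0]},{"xyz": [0,0,3],"rotation": [0,0,0]},{"xyz": [0,0,2],"rotation": [0,0,0]},{"xyz": [0,0,2],"rotation": [0,0,0]}]'

```text
time_s: 3.35
tool_pos: [0.4916, 0.02, 0.1352]
ee_rot: [-0.023, 1.0, 0.0, 0.001]
ft_force: [0.0, 0.0, -0.1]
width: 0.0006
```

>>> play_rows --plan '[{"xyz": [0,0,2],"rotation": [0,0,0]},{"xyz": [0,0,2],"rotation": [0,0,0]},{"xyz": [0,0,2],"rotation": [0,0,0]},{"xyz": [0,0,2],"rotation": [0,0,0]}]'

```text
time_s: 3.75
tool_pos: [0.4904, 0.0198, 0.1265]
ee_rot: [-0.023, 1.0, -0.0, -0.0]
ft_force: [-2.1, -0.5, 3.6]
width: 0.0007
```

>>> play_rows --plan '[{"xyz": [0,0,2],"rotation": [0,0,0]},{"xyz": [0,0,1],"rotation": [0,0,0]}]'

```text
time_s: 3.95
tool_pos: [0.4905, 0.0198, 0.1245]
ee_rot: [-0.023, 1.0, -0.001, -0.0]
ft_force: [-9.5, -1.4, 34.8]
width: 0.0005
```

>>> play_rows --plan '[{"xyz": [0,0,-5],"rotation": [0,0,0]},{"xyz": [0,0,-30],"rotation": [0,0,0]},{"xyz": [0,0,-40],"rotation": [0,0,0]},{"xyz": [0,0,-40],"rotation": [0,0,0]},{"xyz": [0,0,-10],"rotation": [0,0,0]}]' --fingers 140

```text
time_s: 4.45
tool_pos: [0.4928, 0.0204, 0.2522]
ee_rot: [-0.023, 1.0, 0.0, 0.003]
ft_force: [0.6, 1.0, -0.7]
width: 0.0357
```

>>> play_rows --plan '[{"xyz": [0,0,0],"rotation": [0,0,0]},{"xyz": [0,0,0],"rotation": [0,0,0]},{"xyz": [0,0,0],"rotation": [0,0,0]},{"xyz": [0,0,0],"rotation": [0,0,0]},{"xyz": [0,0,0],"rotation": [0,0,0]}]'

```text
time_s: 4.95
tool_pos: [0.4906, 0.02, 0.2477]
ee_rot: [-0.023, 1.0, 0.0, -0.001]
ft_force: [0.3, 0.3, -0.2]
width: 0.042
```

```bash
python3 - <<'E'
from lamp import *
s=monitor.get_state();T=TT(s);print(s['time_s'],s['tool_pos'],s['width'])
p,d=capture('wrist');save('w2',p);np.savez('w2.npz',p=p,d=d,T=T)
p,d=capture('side');save('s2',cv2.resize(p[60:260,100:320],None,fx=3,fy=3))
E
```

```text
4.95 [0.4906 0.02   0.2477] 0.042026151689703584
```

View pics/w2.png

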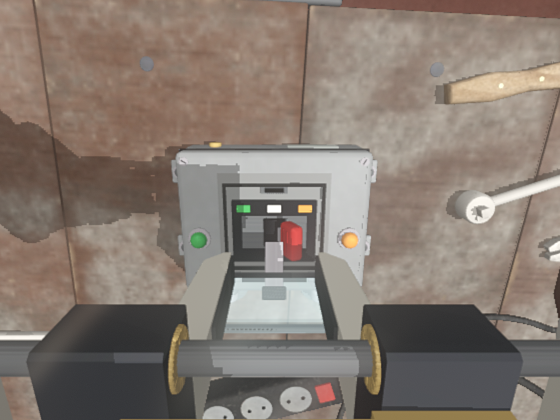

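View pics/s2.png

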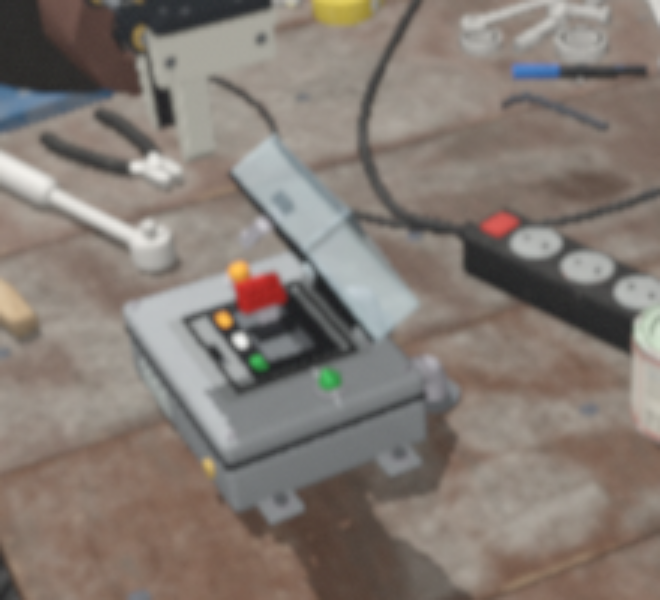

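```bash
python3 - <<'E'
from lamp import *
a=np.load('w2.npz');T=a['T'];d=a['d'];p=a['p'].astype(int)
m=(p[...,0]>130)&(p[...,1]<70)&(p[...,2]<70);m[:200]=0;m[275:]=0;m[:,:260]=0;m[:,320:]=0
P=np.array([world('wrist',u,v,d[v,u],T) for v,u in zip(*np.nonzero(m)) if d[v,u]>0])
o=np.array([.5297,.021]);c,s=np.cos(.048),np.sin(.048)
U=np.c_[(P[:,:2]-o)@np.array([[c,-s],[s,c]]),P[:,2]]
print(len(U),U.min(0),U.max(0)); 
h=U[U[:,2]>.092];print(h.min(0),h.max(0),h.mean(0))
print(np.mean([world('wrist',198,240,d[240,198],T),world('wrist',350,240,d[240,350],T)],0))
E
```

```text
129 [-0.0144  0.0062  0.0817] [0.0134 0.0188 0.0949]
[-0.0138  0.0098  0.0924] [-0.0003  0.0188  0.0949] [-0.0088  0.0123  0.0938]
[0.5383 0.0211 0.0743]
```

>>> play_rows --plan '[{"xyz": [-22,7,0],"rotation": [0,0,0]},{"xyz": [-21,7,0],"rotation": [0,0,0]},{"xyz": [0,0,0],"rotation": [0,0,0]},{"xyz": [0,0,0],"rotation": [0,0,0]},{"xyz": [0,0,0],"rotation": [0,0,0]}]'

```text
time_s: 5.55
tool_pos: [0.5323, 0.0356, 0.2483]
ee_rot: [-0.023, 1.0, -0.0, -0.001]
ft_force: [-0.1, -0.1, -0.0]
width: 0.0422
```

>>> play_rows --plan '[{"xyz": [0,0,0],"rotation": [0,0,0]},{"xyz": [0,0,0],"rotation": [0,0,0]},{"xyz": [0,0,0],"rotation": [0,0,0]},{"xyz": [0,0,0],"rotation": [0,0,0]},{"xyz": [0,0,0],"rotation": [0,0,0]}]'

```text
time_s: 6.05
tool_pos: [0.5332, 0.0359, 0.2487]
ee_rot: [-0.023, 1.0, -0.0, 0.0]
ft_force: [0.1, 0.5, 0.6]
width: 0.0419
```

```bash
python3 - <<'E'
from lamp import *
s=monitor.get_state();T=TT(s);print(s['time_s'],s['tool_pos'],s['width'])
p,d=capture('side');save('s3',cv2.resize(p[60:260,100:320],None,fx=3,fy=3))
E
```

```text
6.05 [0.5332 0.0359 0.2487] 0.04189563485102123
```

View pics/s3.png

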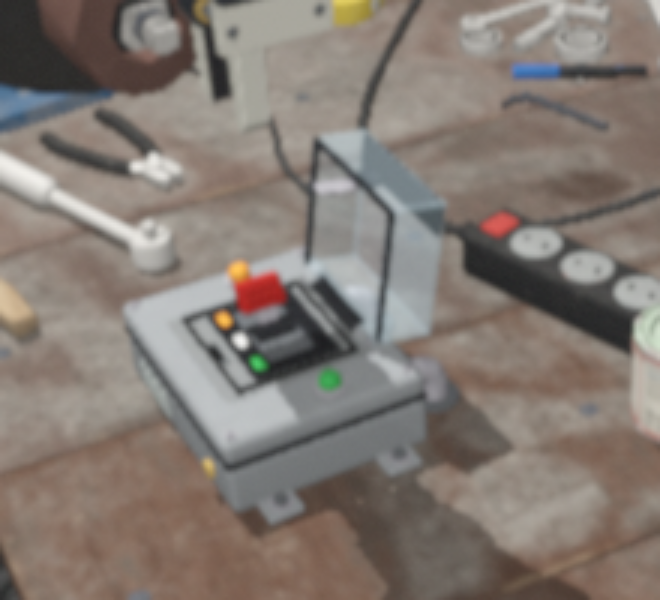

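Side view: the cover stands open (around pixel 375,230 in the crop) and the lever is still left. Next I descend astride the lever.

>>> play_rows --plan '[{"xyz": [0,0,35],"rotation": [0,0,0]},{"xyz": [0,0,40],"rotation": [0,0,0]},{"xyz": [0,0,35],"rotation": [0,0,0]},{"xyz": [0,0,15],"rotation": [0,0,0]},{"xyz": [0,0,0],"rotation": [0,0,0]}]'

```text
time_s: 6.6
tool_pos: [0.532, 0.0359, 0.1215]
ee_rot: [-0.023, 1.0, -0.0, -0.002]
ft_force: [-0.1, -0.8, 0.5]
width: 0.0419
```

>>> play_rows --plan '[{"xyz": [0,0,8],"rotation": [0,0,0]},{"xyz": [0,0,8],"rotation": [0,0,0]},{"xyz": [0,0,2],"rotation": [0,0,0]},{"xyz": [0,0,0],"rotation": [0,0,0]}]'

```text
time_s: 7.0
tool_pos: [0.5333, 0.0359, 0.1058]
ee_rot: [-0.023, 1.0, -0.0, 0.0]
ft_force: [-0.1, -0.5, -0.2]
width: 0.0419
```

>>> play_rows --plan '[{"xyz": [0,-6,0],"rotation": [0,0,0]},{"xyz": [0,-4,0],"rotation": [0,0,0]},{"xyz": [0,-4,0],"rotation": [0,0,0]},{"xyz": [0,-3,0],"rotation": [0,0,0]}]'

```text
time_s: 7.4
tool_pos: [0.535, 0.0207, 0.1066]
ee_rot: [-0.024, 1.0, 0.001, 0.001]
ft_force: [-0.1, 4.9, 4.1]
width: 0.0421
```

>>> play_rows --plan '[{"xyz": [0,-3,0],"rotation": [0,0,0]},{"xyz": [0,-3,0],"rotation": [0,0,0]},{"xyz": [0,-2,0],"rotation": [0,0,0]},{"xyz": [0,-1,0],"rotation": [0,0,0]}]'

```text
time_s: 7.8
tool_pos: [0.5342, 0.009, 0.1055]
ee_rot: [-0.023, 1.0, -0.0, -0.0]
ft_force: [1.2, -0.0, 0.1]
width: 0.0419
```

```bash
python3 - <<'E'
from lamp import *
s=monitor.get_state();T=TT(s);print(s['time_s'],s['tool_pos'],s['width'])
p,d=capture('side');save('s4',cv2.resize(p[60:260,100:320],None,fx=3,fy=3))
p,d=capture('wrist');save('w4',p)
E
```

```text
7.8 [0.5342 0.009  0.1055] 0.041918419933189614
```

View pics/s4.png

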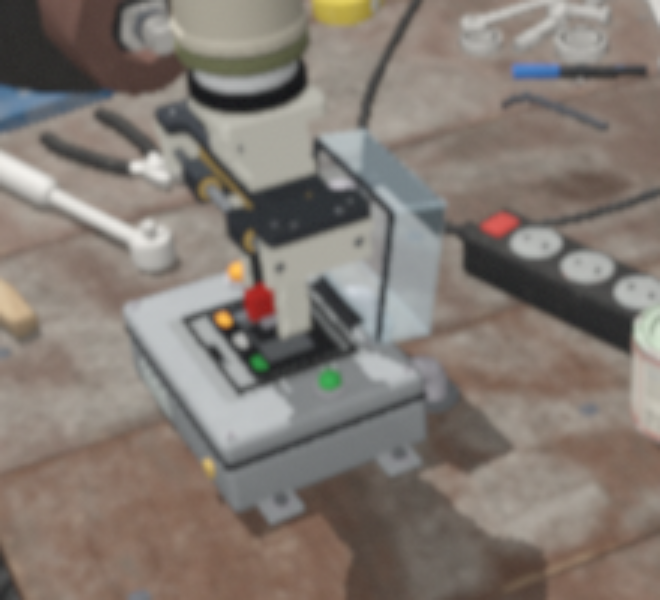

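View pics/w4.png

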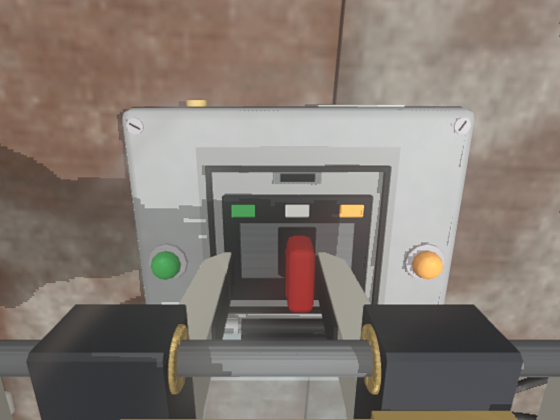

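>>> play_rows --plan '[{"xyz": [0,1,0],"rotation": [0,0,0]},{"xyz": [0,0,0],"rotation": [0,0,0]},{"xyz": [0,0,0],"rotation": [0,0,0]},{"xyz": [0,0,0],"rotation": [0,0,0]},{"xyz": [0,0,0],"rotation": [0,0,0]}]'

```text
time_s: 8.4
tool_pos: [0.5343, 0.011, 0.1056]
ee_rot: [-0.023, 1.0, -0.0, -0.0]
ft_force: [0.1, -0.1, -0.2]
width: 0.0419
```

>>> play_rows --plan '[{"xyz": [0,0,0],"rotation": [0,0,0]},{"xyz": [0,0,0],"rotation": [0,0,0]},{"xyz": [0,0,0],"rotation": [0,0,0]},{"xyz": [0,0,0],"rotation": [0,0,0]},{"xyz": [0,0,0],"rotation": [0,0,0]}]'

```text
time_s: 8.9
tool_pos: [0.5343, 0.011, 0.1056]
ee_rot: [-0.023, 1.0, -0.0, -0.0]
ft_force: [0.0, -0.2, -0.8]
width: 0.042
```

>>> play_rows --plan '[{"xyz": [0,0,0],"rotation": [0,0,0]},{"xyz": [0,0,0],"rotation": [0,0,0]},{"xyz": [0,0,0],"rotation": [0,0,0]},{"xyz": [0,0,0],"rotation": [0,0,0]},{"xyz": [0,0,0],"rotation": [0,0,0]}]'

```text
time_s: 9.4
tool_pos: [0.5343, 0.0109, 0.1056]
ee_rot: [-0.023, 1.0, -0.0, -0.0]
ft_force: [0.7, 1.2, -0.2]
width: 0.0419
```

>>> play_rows --plan '[{"xyz": [0,0,0],"rotation": [0,0,0]},{"xyz": [0,0,0],"rotation": [0,0,0]},{"xyz": [0,0,0],"rotation": [0,0,0]},{"xyz": [0,0,0],"rotation": [0,0,0]},{"xyz": [0,0,0],"rotation": [0,0,0]}]'

```text
time_s: 9.9
tool_pos: [0.5343, 0.0109, 0.1056]
ee_rot: [-0.023, 1.0, -0.0, -0.0]
ft_force: [-0.1, 0.3, 0.7]
width: 0.0418
```

>>> play_rows --plan '[{"xyz": [0,0,0],"rotation": [0,0,0]},{"xyz": [0,0,0],"rotation": [0,0,0]},{"xyz": [0,0,0],"rotation": [0,0,0]},{"xyz": [0,0,0],"rotation": [0,0,0]}]'

```text
time_s: 10.3
tool_pos: [0.5343, 0.011, 0.1056]
ee_rot: [-0.023, 1.0, -0.0, 0.0]
ft_force: [0.8, -0.8, 0.4]
width: 0.0416
```

>>> play_rows --plan '[{"xyz": [0,-4,0],"rotation": [0,0,0]},{"xyz": [0,-4,0],"rotation": [0,0,0]},{"xyz": [0,-4,0],"rotation": [0,0,0]},{"xyz": [0,-3,0],"rotation": [0,0,0]},{"xyz": [0,-2,0],"rotation": [0,0,0]}]'

```text
time_s: 10.8
tool_pos: [0.5351, -0.0067, 0.1056]
ee_rot: [-0.023, 1.0, -0.0, -0.0]
ft_force: [-0.5, 2.0, -0.4]
width: 0.0419
```

>>> play_rows --plan '[{"xyz": [0,0,0],"rotation": [0,0,0]},{"xyz": [0,0,0],"rotation": [0,0,0]},{"xyz": [0,0,0],"rotation": [0,0,0]}]'

```text
time_s: 11.1
tool_pos: [0.5351, -0.0063, 0.1055]
ee_rot: [-0.023, 1.0, -0.0, -0.0]
ft_force: [1.3, 0.2, 1.6]
width: 0.0419
```

```bash
python3 - <<'E'
from lamp import *
s=monitor.get_state();T=TT(s);print(s['time_s'],s['tool_pos'],s['width'])
p,d=capture('side');save('s5',cv2.resize(p[60:260,100:320],None,fx=3,fy=3))
p,d=capture('wrist');save('w5',p)
E
```

```text
11.1 [ 0.5351 -0.0063  0.1055] 0.04193894160149708
```

View pics/w5.png

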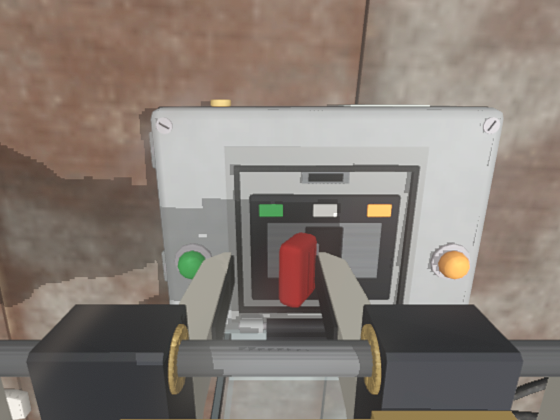

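>>> play_rows --plan '[{"xyz": [0,0,-15],"rotation": [0,0,0]},{"xyz": [0,0,-40],"rotation": [0,0,0]},{"xyz": [0,0,-45],"rotation": [0,0,0]},{"xyz": [0,0,-25],"rotation": [0,0,0]},{"xyz": [0,0,0],"rotation": [0,0,0]}]' --fingers 255

```text
time_s: 11.7
tool_pos: [0.5367, -0.0059, 0.2341]
ee_rot: [-0.023, 1.0, -0.0, 0.003]
ft_force: [-0.5, -0.6, -0.8]
width: 0.0065
```

```bash
python3 - <<'E'
from lamp import *
s=monitor.get_state();T=TT(s);print(s['time_s'],s['tool_pos'],s['width'])
p,d=capture('side');save('s6',cv2.resize(p[60:260,100:320],None,fx=3,fy=3))
p,d=capture('wrist');save('w6',p);np.savez('w6.npz',p=p,d=d,T=T)
p,d=capture('scene');save('sc6',cv2.resize(p[100:250,260:430],None,fx=4,fy=4))
E
```

```text
11.7 [ 0.5367 -0.0059  0.2341] 0.006493720436813232
```

View pics/w6.png

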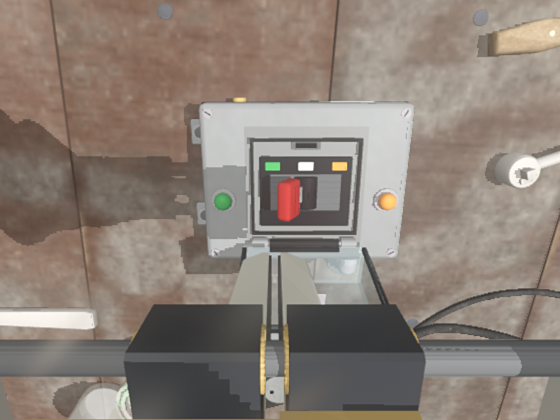

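View pics/s6.png

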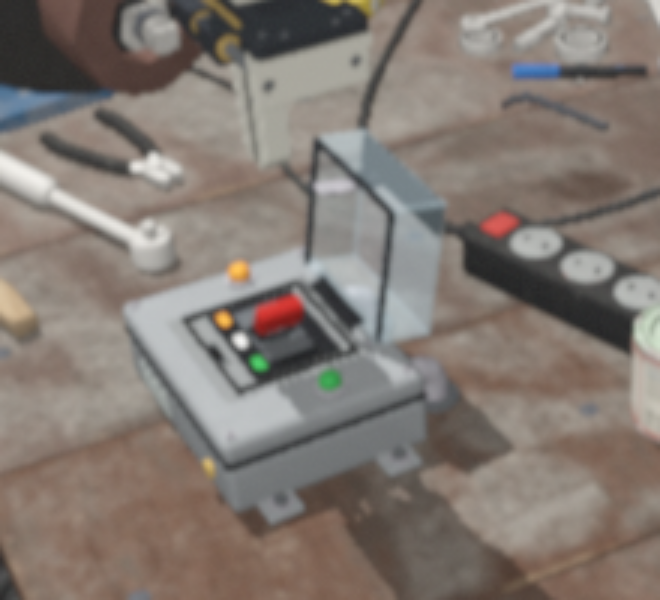

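View pics/sc6.png

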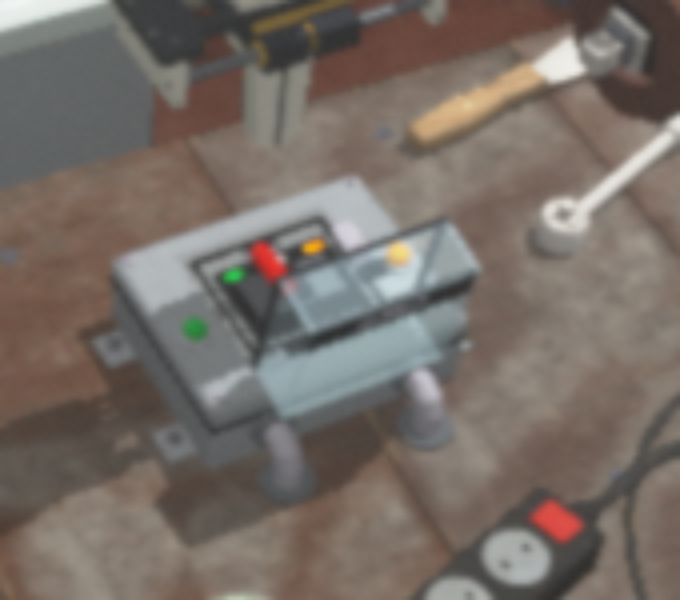

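>>> play_rows --plan '[{"xyz": [0,7,-15],"rotation": [0,0,0]},{"xyz": [-40,10,0],"rotation": [0,0,0]},{"xyz": [-45,10,0],"rotation": [0,0,0]},{"xyz": [-40,0,0],"rotation": [0,0,0]},{"xyz": [-13,0,0],"rotation": [0,0,0]}]'

```text
time_s: 12.35
tool_pos: [0.6744, 0.0279, 0.243]
ee_rot: [-0.023, 1.0, 0.0, -0.001]
ft_force: [-1.3, -0.1, -0.5]
width: 0.0008
```

```bash
cat > w.py <<'E'
from lamp import *
def where():
    s=monitor.get_state();o=np.array([.5297,.021]);c,sn=np.cos(.048),np.sin(.048)
    e=np.array(s['tool_pos'])[:2]-o
    print(s['time_s'],'ux %.1f uy %.1f z %.1f'%(1e3*(e@[c,sn]),1e3*(e@[-sn,c]),1e3*s['tool_pos'][2]),s['ft_force'])
E
python3 - <<'E'
from w import *
where()
p,d=capture('side');save('s7',cv2.resize(p[40:240,100:320],None,fx=3,fy=3))
E
```

```text
12.35 ux 144.9 uy -0.0 z 243.0 [-1.2845 -0.1101 -0.5272]
```

View pics/s7.png

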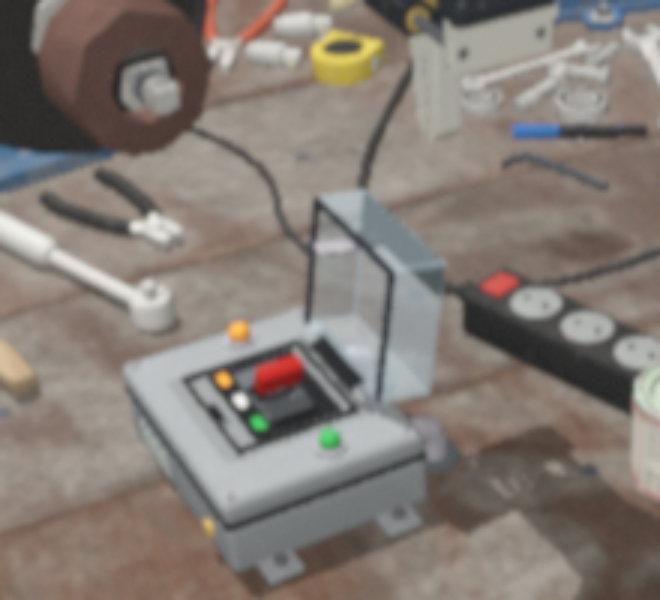

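Clear of the cover, behind it. I lower, then approach.

>>> play_rows --plan '[{"xyz": [0,0,25],"rotation": [0,0,0]},{"xyz": [0,0,35],"rotation": [0,0,0]},{"xyz": [0,0,25],"rotation": [0,0,0]},{"xyz": [5,0,0],"rotation": [0,0,0]},{"xyz": [5,0,0],"rotation": [0,0,0]}]'

```text
time_s: 12.9
tool_pos: [0.6605, 0.027, 0.1599]
ee_rot: [-0.023, 1.0, -0.0, -0.001]
ft_force: [0.8, 1.0, 0.2]
width: 0.0005
```

>>> play_rows --plan '[{"xyz": [5,0,0],"rotation": [0,0,0]},{"xyz": [6,0,-1],"rotation": [0,0,0]},{"xyz": [6,0,-4],"rotation": [0,0,0]},{"xyz": [6,0,-6],"rotation": [0,0,0]},{"xyz": [6,0,-6],"rotation": [0,0,0]}]'

```text
time_s: 13.4
tool_pos: [0.6324, 0.0254, 0.1786]
ee_rot: [-0.023, 1.0, -0.0, 0.0]
ft_force: [1.3, -0.2, -0.5]
width: 0.0004
```

```bash
python3 - <<'E'
from w import *
where()
p,d=capture('side');save('s8',cv2.resize(p[40:240,100:320],None,fx=3,fy=3))
E
```

```text
13.4 ux 102.8 uy -0.5 z 178.6 [ 1.3022 -0.2132 -0.5123]
```

View pics/s8.png

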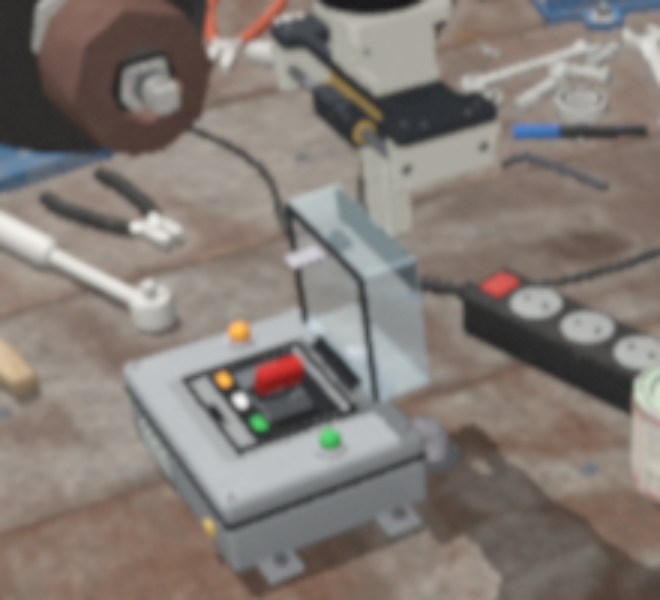

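>>> play_rows --plan '[{"xyz": [8,0,-3],"rotation": [0,0,0]},{"xyz": [8,0,-3],"rotation": [0,0,0]},{"xyz": [8,0,-2],"rotation": [0,0,0]},{"xyz": [8,0,-1],"rotation": [0,0,0]},{"xyz": [8,0,-1],"rotation": [0,0,0]}]'

```text
time_s: 13.95
tool_pos: [0.5919, 0.0236, 0.1876]
ee_rot: [-0.023, 1.0, -0.0, -0.0]
ft_force: [2.0, -0.9, -0.7]
width: 0.0004
```

>>> play_rows --plan '[{"xyz": [8,0,0],"rotation": [0,0,0]},{"xyz": [8,0,1],"rotation": [0,0,0]},{"xyz": [8,0,2],"rotation": [0,0,0]},{"xyz": [8,0,2],"rotation": [0,0,0]},{"xyz": [6,0,2],"rotation": [0,0,0]}]'

```text
time_s: 14.45
tool_pos: [0.554, 0.0218, 0.1803]
ee_rot: [-0.023, 1.0, -0.0, -0.0]
ft_force: [1.1, 0.5, 0.9]
width: 0.0004
```

```bash
python3 - <<'E'
from w import *
where()
p,d=capture('side');save('s9',cv2.resize(p[40:240,100:320],None,fx=3,fy=3))
E
```

```text
14.45 ux 24.3 uy -0.3 z 180.3 [1.1044 0.5099 0.9214]
```

View pics/s9.png

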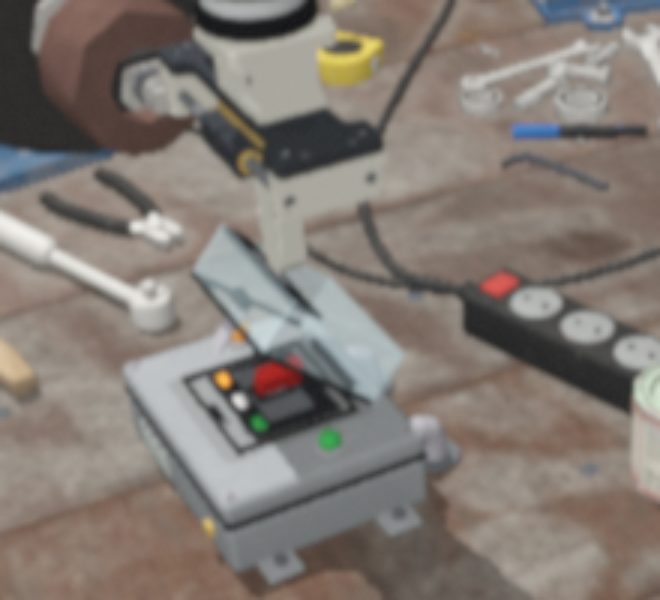

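Works as planned (cover about 45°). Continue down the arc.

>>> play_rows --plan '[{"xyz": [7,0,3],"rotation": [0,0,0]},{"xyz": [7,0,4],"rotation": [0,0,0]},{"xyz": [7,0,4],"rotation": [0,0,0]},{"xyz": [6,0,5],"rotation": [0,0,0]},{"xyz": [6,0,5],"rotation": [0,0,0]}]'

```text
time_s: 15.0
tool_pos: [0.5211, 0.0203, 0.1591]
ee_rot: [-0.023, 1.0, -0.0, -0.0]
ft_force: [0.9, -0.2, 2.2]
width: 0.0006
```

>>> play_rows --plan '[{"xyz": [6,0,5],"rotation": [0,0,0]},{"xyz": [5,0,5],"rotation": [0,0,0]},{"xyz": [5,0,5],"rotation": [0,0,0]},{"xyz": [5,0,4],"rotation": [0,0,0]}]'

```text
time_s: 15.4
tool_pos: [0.5005, 0.0194, 0.1401]
ee_rot: [-0.023, 1.0, 0.0, -0.0]
ft_force: [0.7, 0.0, 1.0]
width: 0.0007
```

```bash
python3 - <<'E'
from w import *
where()
p,d=capture('side');save('s10',cv2.resize(p[40:240,100:320],None,fx=3,fy=3))
E
```

```text
15.4 ux -29.2 uy -0.2 z 140.1 [0.6567 0.0397 1.0131]
```

View pics/s10.png

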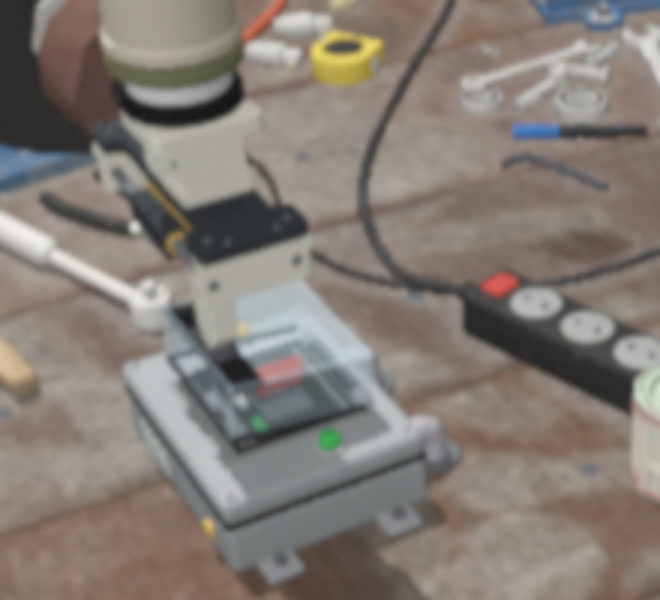

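>>> play_rows --plan '[{"xyz": [3,0,2],"rotation": [0,0,0]},{"xyz": [3,0,2],"rotation": [0,0,0]},{"xyz": [2,0,2],"rotation": [0,0,0]},{"xyz": [0,0,2],"rotation": [0,0,0]},{"xyz": [0,0,2],"rotation": [0,0,0]}]'

```text
time_s: 15.95
tool_pos: [0.4923, 0.0189, 0.1304]
ee_rot: [-0.023, 1.0, -0.0, -0.001]
ft_force: [-2.2, 0.3, 3.1]
width: 0.0007
```

>>> play_rows --plan '[{"xyz": [0,0,2],"rotation": [0,0,0]},{"xyz": [0,0,1.5],"rotation": [0,0,0]}]'

```text
time_s: 16.15
tool_pos: [0.4925, 0.0189, 0.1269]
ee_rot: [-0.023, 1.0, -0.0, -0.0]
ft_force: [-3.1, -1.0, 4.1]
width: 0.0005
```

>>> play_rows --plan '[{"xyz": [0,0,1.5],"rotation": [0,0,0]}]'

```text
time_s: 16.25
tool_pos: [0.4928, 0.019, 0.1254]
ee_rot: [-0.023, 1.0, -0.0, -0.0]
ft_force: [-2.5, -0.2, 1.7]
width: 0.0003
```

>>> play_rows --plan '[{"xyz": [0,0,0.8],"rotation": [0,0,0]}]'

```text
time_s: 16.35
tool_pos: [0.4928, 0.019, 0.1249]
ee_rot: [-0.023, 1.0, -0.0, -0.0]
ft_force: [-5.3, -0.5, 16.7]
width: 0.0001
```

>>> play_rows --plan '[{"xyz": [0,0,0.2],"rotation": [0,0,0]},{"xyz": [0,0,0],"rotation": [0,0,0]}]'

```text
time_s: 16.55
tool_pos: [0.4928, 0.019, 0.125]
ee_rot: [-0.023, 1.0, -0.0, 0.0]
ft_force: [-3.9, -0.6, 9.5]
width: 0.0004
```

>>> play_rows --plan '[{"xyz": [0,0,-2],"rotation": [0,0,0]},{"xyz": [0,0,-2],"rotation": [0,0,0]},{"xyz": [0,0,-3],"rotation": [0,0,0]},{"xyz": [0,0,-3],"rotation": [0,0,0]},{"xyz": [0,0,-5],"rotation": [0,0,0]}]'

```text
time_s: 17.05
tool_pos: [0.4928, 0.0191, 0.1397]
ee_rot: [-0.023, 1.0, 0.0, -0.0]
ft_force: [-0.3, -0.4, -0.8]
width: 0.0006
```

>>> play_rows --plan '[{"xyz": [0,0,-25],"rotation": [0,0,0]},{"xyz": [0,0,-40],"rotation": [0,0,0]},{"xyz": [0,0,-40],"rotation": [0,0,0]},{"xyz": [0,0,0],"rotation": [0,0,0]},{"xyz": [0,0,0],"rotation": [0,0,0]}]'

```text
time_s: 17.55
tool_pos: [0.4932, 0.0188, 0.2455]
ee_rot: [-0.023, 1.0, -0.0, 0.001]
ft_force: [0.5, 0.2, -0.1]
width: 0.0001
```

>>> play_rows --plan '[{"xyz": [0,0,0],"rotation": [0,0,0]},{"xyz": [0,0,0],"rotation": [0,0,0]},{"xyz": [0,0,0],"rotation": [0,0,0]},{"xyz": [0,0,0],"rotation": [0,0,0]},{"xyz": [0,0,0],"rotation": [0,0,0]}]'

```text
time_s: 18.05
tool_pos: [0.4928, 0.0191, 0.2442]
ee_rot: [-0.023, 1.0, 0.0, -0.0]
ft_force: [0.1, -0.8, 0.3]
width: 0.0004
```

```bash
python3 - <<'E'
from w import *
where();T=TT(monitor.get_state())
p,d=capture('side');save('s11',p)
p,d=capture('wrist');save('w11',p);np.savez('w11.npz',p=p,d=d,T=T)
print([(b['position'],b['confidence']) for b in boxes_of('wrist','cover_pad')])
p,d=capture('scene')
for n in ['grease_tin','adjustable','file']: print(n,[np.round(b['position'],3) for b in boxes_of('scene',n)[:1]])
E
```

```text
18.05 ux -36.9 uy -0.1 z 244.2 [ 0.0655 -0.7895  0.2808]
[([0.5049, 0.0204, 0.1178], 0.7)]
grease_tin [array([ 0.795, -0.14 ,  0.071])]
adjustable [array([ 0.723, -0.296,  0.012])]
file [array([ 0.545, -0.436,  0.011])]
```

View pics/s11.png

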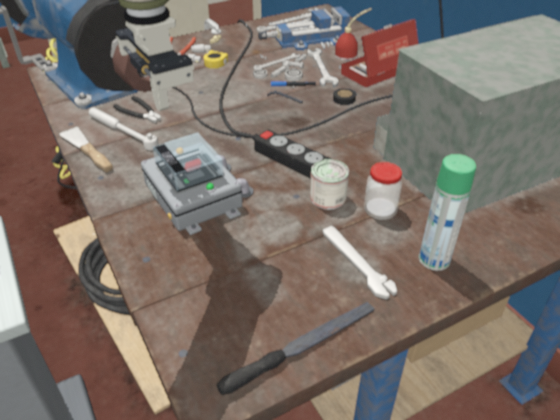

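View pics/w11.png

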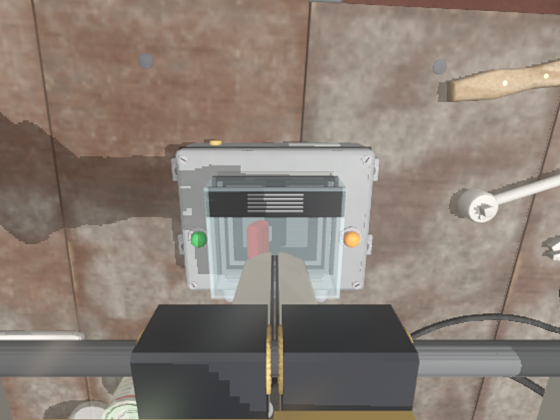

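>>> play_rows --plan '[{"xyz": [0,0,0],"rotation": [0,0,0]},{"xyz": [0,0,0],"rotation": [0,0,0]},{"xyz": [0,0,0],"rotation": [0,0,0]},{"xyz": [0,0,0],"rotation": [0,0,0]},{"xyz": [0,0,0],"rotation": [0,0,0]}]'

```text
time_s: 18.9
tool_pos: [0.4929, 0.019, 0.2446]
ee_rot: [-0.023, 1.0, -0.0, 0.0]
ft_force: [0.0, 0.5, 0.0]
width: 0.0006
```

```bash
python3 - <<'E'
from w import *
where();T=TT(monitor.get_state())
p,d=capture('wrist');save('w12',p);np.savez('w12.npz',p=p,d=d,T=T)
for f in ['w11','w12']:
    a=np.load(f+'.npz')
    for (u,v) in [(220,197),(325,197),(220,210),(325,210)]: print(f,u,v,world('wrist',u,v,a['d'][v,u],a['T']))
q=np.abs(np.load('w11.npz')['p'].astype(int)-p)[170:300,170:380].max();print('diff',q)
p=p[130:310,160:390];save('w12z',cv2.resize(p,None,fx=3.3,fy=3.3))
E
```

```text
18.9 ux -36.8 uy -0.2 z 244.6 [0.0078 0.523  0.0135]
w11 220 197 [ 0.4879 -0.0267  0.1117]
w11 325 197 [0.4834 0.0592 0.1135]
w11 220 210 [ 0.499  -0.0266  0.112 ]
w11 325 210 [0.4953 0.0606 0.111 ]
w12 220 197 [ 0.4882 -0.0269  0.1116]
w12 325 197 [0.4846 0.0596 0.1104]
w12 220 210 [ 0.4997 -0.027   0.111 ]
w12 325 210 [0.4956 0.0605 0.1113]
diff 56
```

View pics/w12z.png

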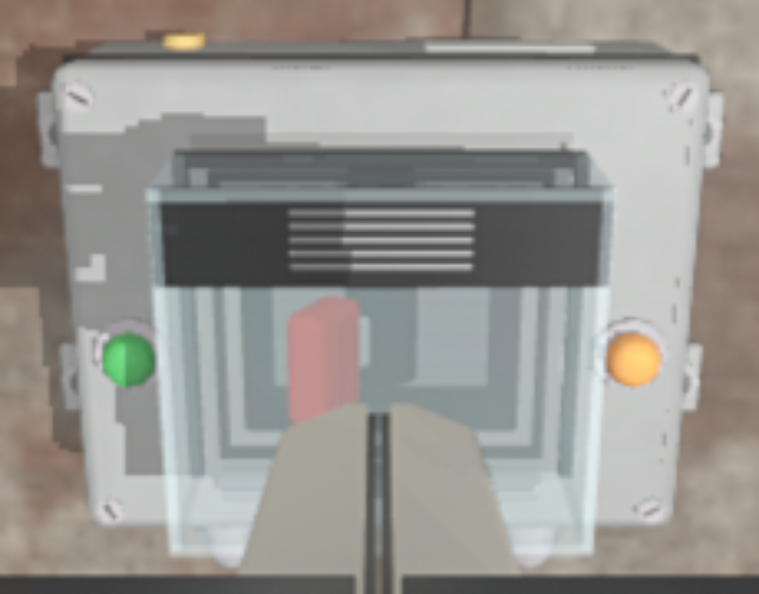

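Cover shut, pad height 111 mm and unchanged 0.85 s later. The lever leans right, and the gripper is about 115 mm above everything.

```bash
python3 -c "
from station import ticket
print(ticket.close_job())"
```

```text
the job is handed in; nothing more can be done
None
```

I carried out the whole changeover and handed the job in at about 19 s, well inside the 69 s limit. No verdict was reported.

1. **Cover open:** I pressed the front strip to its stop and lifted clear. The side camera then showed the cover standing open.
2. **Lever:** I moved it with the fingers astride the grip. It rested at centre off for about 2.5 s, with near-zero force on the tool while I waited, and then went over to the right (green). The images show it tilted right, symmetric to its starting tilt.
3. **Cover shut:** I swung it down from behind along its arc, pressed it to the stop with about 17 N and released it.

**Last checks:**
- **Cover:** the strip sits at about 111 mm, as it did at the start, and had not moved 0.85 s later, so the cover is latched. The trained network put the strip at 118 mm, but I trusted the depth readings, which agreed with each other.
- **Lever:** it still leans right under the cover.
- **Bystanders:** the grease tin, spanner and file read within about 5 mm of their starting positions, which is within the network's accuracy.
- **Gripper:** its tips are about 115 mm above the cover, touching nothing.

**Force on the first press:** it peaked at about 35 N at the fingertips, above the 20 N you gave as safe for the cover. It stayed under the 40 N limit, and the cover opened and latched normally afterwards.

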